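# Set the sharpener's speed selector and start it

## Robot

A 7-joint arm with a two-finger parallel gripper is mounted at the origin on the work surface. World frame = base frame: x ahead of the robot, y to its left, z up, the work surface at z = 0. Lengths are in m, angles in rad, forces in N, time in s.
With the tool pointing down it reaches from about 0.425 to 0.875 m from the base axis. Payload 8.4 kg.
Tool frame: the origin (TCP) lies on the centre line of the jaws, within the pads' length; the fingertips stand 11 mm ahead of it and the grasp point (between the pads) lies 8 mm behind it (arm.tip_extent is the distance from the TCP to the fingertips, in m); z points along the fingers, y is the direction in which the jaws open and shut (so a half turn about z gives the same grasp; the last joint's range is limited). The gripper opens to 85 mm and grips with 20 to 120 N. Pads are 22 mm wide; open, the fingers measure 114 mm over their backs; the gripper's body (76 mm by 85 mm) begins 54 mm behind the grasp point. The pads swing forward as they close: fully open they stand 13 mm farther back than shut.
Start: joints at [-1.366, 0.333, 0.04, 1.465, -0.013, 1.343, -0.059], TCP at [0.194, 0.62, 0.242] pointing down, gripper open.
Joint ranges: [-2.58, 2.58], [-0.38, 2.09], [-1.3, 1.39], [0.25, 2.4], [-1.5, 4.64], [0.08, 2.09], [-2.65, 2.65]. Speed limits (rad/s): [2.22, 2.22, 2.79, 2.79, 3.14, 3.14, 3.14].

## Interface

Orientations are given as a rotation vector (axis times angle).
In Python, from plant import arm, solver, imaging, workorder, monitor gives the robot as it stands. Calls block until the motion is done:
- arm.move_to(position, orientation): joint-space move of the TCP to a pose.
- arm.move_linear(position, rotation=None, feed=0.15, force_limit=None): straight line of the TCP; rotation=None keeps the orientation; feed is the mean speed in m/s. With force_limit (N) it stops when the force on the tool has changed by that much, and returns True; else False.
- arm.move_joints(angles): joint-space move.
- arm.grip(opening, f_grip=None): finger opening in m; f_grip is the grip in N (None keeps the last); returns when the fingers have stopped.
- arm.pause(seconds).
- solver.inverse_kinematics(position, orientation): joint angles nearest the present ones, or None.
- imaging.grab_frame(name): name is "scene" or "top"; returns (picture, depth): 400x640x3 uint8, red, green, blue; 400x640 float32, m along the optical axis (not along the pixel's ray), 0 where there is no reading.
- imaging.camera_info(name): a dict with "K" (3x3 intrinsics, pixels), "R" (3x3) and "t" (3): a world point X has camera coordinates R X + t. Camera axes: x right, y down, z forward; pixel columns grow to the right and rows downward; lengths in m; the calibration is good to about 2 mm. A picture is of the moment at which its call begins. camera_info takes no time and is no camera call.
A pose or a line that the arm cannot do raises arm.IKError and nothing moves.
- workorder.finish_job(): hands the job in, once; it reports no verdict.
Readings, each from a call of its own:
- monitor.read_clock(): time.
- monitor.read_qpos(): joint angles.
- monitor.read_joint_vel(): joint speeds.
- monitor.read_tau(): joint torques, N m.
- monitor.read_position(): TCP position.
- monitor.read_ee_rot(): TCP orientation.
- monitor.read_wrist_force(): force on the tool from outside, world axes, zero at the start.
- monitor.read_torque(): the same for the moment, N m.
- monitor.read_gripper_width(): finger opening in m.
Only numpy, scipy, OpenCV 4.12 (cv2) and the standard library are available. Lean on these libraries where they do the work, as an engineer would, in place of code of your own. Each camera call takes 0.05 s, during which the arm holds its last target. There are 200 camera calls.

## Task

The chisels are due for sharpening on the wet-stone bench sharpener: with a fingertip, push its selector handle round clockwise, counting the clicks, until it rests in the sixth speed (ticks counted clockwise, the shortest being the first), then press the flat start button fully down and let it come back up. Only push the handle, do not pinch it between the fingers, and keep off the mushroom-shaped stop button. Leave the mallet, the chisel and the little tin where they are, and finish with the hand clear of everything.

Things in the scene. Friction and masses are not known exactly. Their poses are not given: they have to be found in the camera images.
- sharpener: Wet-stone bench sharpener, fixed, 260 (x) by 390 (y) mm. Origin: on the bench under its middle; x to its rear (away from the robot), y to its left. The right part (y from -190 to 20 mm) is a low console with a level deck 118 mm above the bench, which carries the controls; left of it motor housing (172 mm high), upright stone (up to 228 mm) and tool-support bar (up to 242 mm). Yaw within 17 degrees.
- selector_axis (a point): Fixed point on the selector's upright axis, on the deck surface, at (25, -105) mm in the sharpener's frame; axes as the sharpener's. Centre of a white dial plate, diameter 122, 2 mm thick, with eight black ticks 30 degrees apart from 46 mm outward, the first the shortest (2.5 mm), growing clockwise to the eighth (13.7 mm). On it a black skirt of radius 21 mm up to 11 mm above the deck.
- selector (a joint): Turning of the selector, rad, growing clockwise seen from above: 0 = first speed, 0.5236 (30 degrees) per click, sixth speed 2.618, eighth (the last) 3.665. The nose points at 105 degrees minus this turning, counter-clockwise from the sharpener's x. Starts in one of the first four speeds. Its sprung notches need up to 0.13 N m; pushed a little past halfway, it snaps into the next notch and stays.
- selector_nose (a point): Nose tip of the pointer handle at its top edge, 44 mm out from the axis, 37 mm above the deck; its x points outward along the nose. The handle is an upright black blade 14 mm thick, from 44 mm (nose, white line on top) to 20 mm behind the axis (tail), 11 to 37 mm above the deck. Push its side about 30 mm from the axis with the fingertip 12 to 30 mm above the deck.
- start (a joint): Travel of the flat start button, m: 0 = up, 0.006 = fully down. Sprung: 1.5 N start it moving, 5 N hold it fully down, and it comes back up by itself.
- start_top (a point): Centre of the flat top of the start button, a round cap of diameter 28 mm in a steel collar of diameter 44 and height 12 mm; the top is 22 mm above the deck when up, at (-85, -68) mm in the sharpener's frame. Pressed straight down.
- stop (a joint): Travel of the mushroom stop button, m: 0 = up, 0.005 = fully down. Not to be pressed.
- stop_top (a point): Top of the stop button: domed mushroom head of diameter 40 mm on a steel collar, 33 mm above the deck, at (-85, -148) mm in the sharpener's frame, 80 mm to the right of the start button.
- tin: Closed round aluminium tin, diameter 44, height 25 mm, standing on the deck's rear right corner 85 to 95 mm from the selector axis. Origin: centre of its underside. Leave alone.
- mallet: Wooden mallet lying on the bench beside the sharpener: head 72 by 135 by 66 mm, round handle 25 mm thick towards its -x, about 250 mm long in all. Origin on the bench under the head. Leave alone.
- chisel: Wood-handled chisel lying on the bench beside the sharpener, 245 mm long, 26 mm wide, 24 mm high, blade towards its x. Origin on the bench under the joint of blade and handle. Leave alone.

How it is judged:
On the way, in this order (a step that is already met when the one before it is completed fails the run):
1. the selector rests in the sixth speed, the start button still up (value of joint selector between 2.498 and 2.738 rad and velocity of joint selector between -0.2 and 0.2 rad/s and value of joint start below 0.002 m), for 0.2 s.
2. the start button is pressed down with the selector at the sixth speed (value of joint selector between 2.498 and 2.738 rad and value of joint start above 0.0045 m), for 0.04 s.
At the end, for the whole second after the job is handed in: Selector at rest in the sixth speed (within 0.12 rad of 2.618), set before start was pressed; start was pressed at least 4.5 of its 6 mm and is up again (under 1 mm); stop never pressed; handle never pinched; tin, mallet and chisel at rest within 20 mm of where they were (value of joint selector between 2.498 and 2.738 rad and value of joint each of start, stop below 0.001 m and distance of each of tin, mallet, chisel from where it was at the start of the episode below 0.02 m and linear speed of each of tin, mallet, chisel below 0.02 m/s); the robot touches nothing.
It fails at once if the start button is pressed while the selector is not at the sixth speed (not (value of joint selector between 2.498 and 2.738 rad) and value of joint start above 0.003 m).
It fails at once if the stop button is pressed (value of joint stop above 0.002 m).
It fails at once if the selector handle is pinched: the fingers press both its sides at once (contact force between each of selector_c2, selector_c3 and the fingers above 1 N).
It fails at once if the tin, the mallet or the chisel is moved or lifted (distance of any of tin, mallet, chisel from where it was at the start of the episode above 0.02 m).
It also fails if it takes over 58 s, if anything falls off the work surface, if the arm or the gripper's body presses on something with over 40 N, if the wrist force passes 120 N, or if a joint passes its speed limit or range.

## Working session

There is one attempt and no reset: what is moved stays moved. The work goes in short steps, each a Python script; the robot and the scene stay as the last script left them, time stands still between calls to the robot, and variables do not carry over. Pictures are saved under pics/ and viewed, about 8 in all and at most 12, crops included, and the job is handed in when it is done.

```bash
mkdir -p pics
cat > h.py <<'E'
import numpy as np, cv2
from plant import arm, solver, imaging, workorder, monitor
def cam(n):
    c=imaging.camera_info(n); return np.array(c["K"]),np.array(c["R"]),np.array(c["t"])
def px2w(n,u,v,z):
    "pixel -> world point on plane of height z"
    K,R,t=cam(n); d=R.T@np.linalg.solve(K,[u,v,1]); o=-R.T@t
    return o+d*(z-o[2])/d[2]
def w2px(n,X):
    K,R,t=cam(n); p=K@(R@np.asarray(X,float)+t); return p[:2]/p[2]
def save(n,f):
    im,d=imaging.grab_frame(n); cv2.imwrite("pics/"+f+".png",im[:,:,::-1]); np.save("pics/"+f+".npy",d); return im,d
def cloud(n,d):
    K,R,t=cam(n); v,u=np.mgrid[:d.shape[0],:d.shape[1]]
    P=np.stack([(u-K[0,2])/K[0,0]*d,(v-K[1,2])/K[1,1]*d,d],-1); P=(P-t)@R
    P[d==0]=np.nan; return P
E
python3 - <<'E'
from h import *
for n in("top","scene"):
    save(n,n+"0"); K,R,t=cam(n); print(n,K[0,0],-R.T@t)
print(monitor.read_clock(),monitor.read_position(),monitor.read_ee_rot(),arm.tip_extent)
E
```

```text
top 483.2973477605444 [ 0.47701998 -0.00929384  1.57223564]
scene 361.56193109546484 [1.23595822 0.06128415 0.8608358 ]
0.1 [0.1943442  0.61982417 0.24151584] [-4.75344639e-01 -3.10526500e+00  2.36113371e-03] 0.011
```

View pics/top0.png

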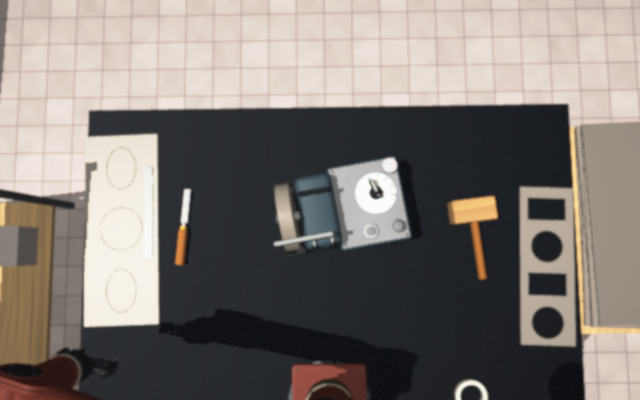

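View pics/scene0.png

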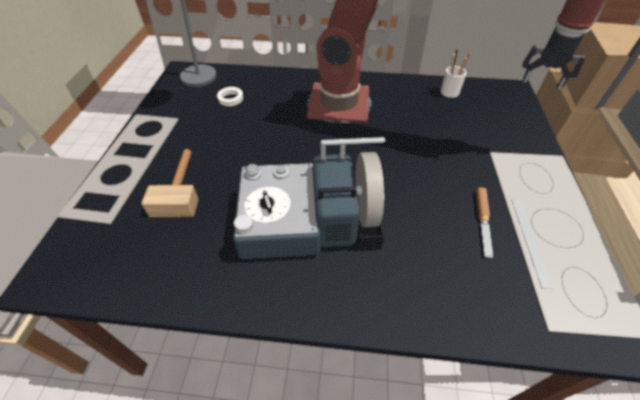

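The top view shows the console at columns 330-411 and rows 157-248. The dial is near (376,192), the tin (390,164), start (371,231), stop (399,226), the mallet to the right and the chisel to the left. Next I'll enlarge the console and fit the deck from the depth image.

Run:
```python
from h import *
im=cv2.imread("pics/top0.png"); c=im[145:260,320:425]
cv2.imwrite("pics/c1.png",cv2.resize(c,None,fx=5,fy=5,interpolation=cv2.INTER_CUBIC))
P=cloud("top",np.load("pics/top0.npy"))
m=(abs(P[...,2]-.118)<.010); m[:, :300]=0; m[:,430:]=0; m[:140]=0;m[260:]=0
print(m.sum(),np.nanmedian(P[...,2][m]))
q=P[m][:,:2]; r=cv2.minAreaRect((q*1000).astype(np.float32)); print(r)
# dial: white
g=im.min(2); w=(g>190).astype(np.uint8); w[:, :345]=0;w[:,405:]=0;w[:172]=0;w[218:]=0
n,l,s,ce=cv2.connectedComponentsWithStats(w); k=1+np.argmax(s[1:,4]); ys,xs=np.where(l==k)
h=cv2.convexHull(np.c_[xs,ys].astype(np.float32)); e=cv2.fitEllipse(h); print(e, px2w("top",*e[0],.12))
for n,u,v,z in[("stop",399,226,.151),("start",371,231,.14),("tin",390,164,.143)]: print(n,px2w("top",u,v,z))
```

```text
5034 0.11864493687500653
((606.7865600585938, -88.73802185058594), (258.85162353515625, 291.1588439941406), 9.555411338806152)
((369.7652893066406, 195.48184204101562), (47.70962142944336, 60.93346405029297), 61.965049743652344) [ 0.63516031 -0.13012837  0.12      ]
stop [ 0.54079381 -0.2114292   0.151     ]
start [ 0.52736942 -0.13013003  0.14      ]
tin [ 0.72645652 -0.19026805  0.143     ]
```

View pics/c1.png

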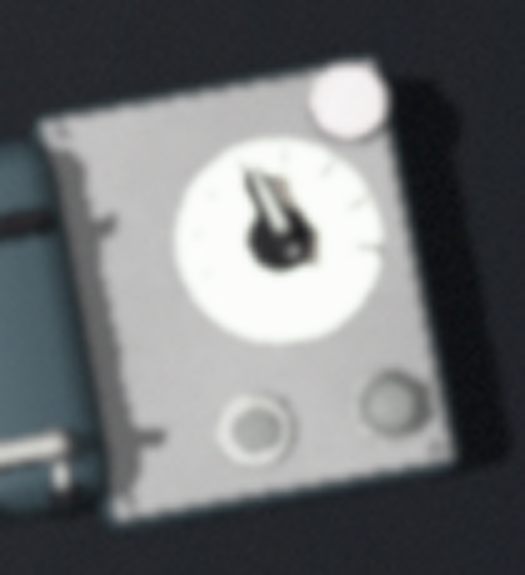

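The crop shows the dial centred at (279,241) with radius 105. Start is at (258,430), stop at (394,403) and the tin at (349,103). The nose is at about (248,167), which looks like the fourth tick. I'll fit the sharpener pose now and check it against the given sizes.

```bash
cat >> h.py <<'E'
def crop2w(x,y,z): return px2w("top",320+(x+.5)/5-.5,145+(y+.5)/5-.5,z)
_obs=[crop2w(279,241,.12),crop2w(258,430,.140),crop2w(394,403,.151)]
_mod=np.array([[25,-105],[-85,-68],[-85,-148]])/1000
def fit():
    a=_mod-_mod.mean(0); q=np.array(_obs)[:,:2]; b=q-q.mean(0)
    yaw=np.arctan2((a[:,0]*b[:,1]-a[:,1]*b[:,0]).sum(),(a*b).sum())
    R=np.array([[np.cos(yaw),-np.sin(yaw)],[np.sin(yaw),np.cos(yaw)]])
    t=q.mean(0)-R@_mod.mean(0); return yaw,R,t,q-(_mod@R.T+t)
YAW,RS,TS,RES=fit()
def s2w(x,y,z): return np.r_[RS@[x,y]+TS,z]
AX=s2w(.025,-.105,0)[:2]
from scipy.spatial.transform import Rotation as Rt
def down(th,flip=0):
    "tool z down, tool x horizontal at world angle th"
    th+=np.pi*flip; x=np.array([np.cos(th),np.sin(th),0]); z=np.array([0,0,-1.]); y=np.cross(z,x)
    return Rt.from_matrix(np.c_[x,y,z]).as_rotvec()
def fpose(turn,gap=0,r=.030,off=.0215,h=.016):
    "TCP pose with closed finger beside the CCW side of the blade at selector turn"
    th=YAW+np.radians(105)-turn; e=np.array([np.cos(th),np.sin(th)]); n=np.array([-e[1],e[0]])
    return np.r_[AX+r*e+(off+gap)*n,.118+h+.011],th
E
python3 - <<'E'
from h import *
print(np.degrees(YAW),TS,AX,RES*1000)
nose=crop2w(248,167,.155)[:2]-AX
th=np.arctan2(nose[1],nose[0]); print("nose r",np.hypot(*nose),"turn deg",105+np.degrees(YAW-th))
tin=crop2w(349,103,.143)[:2]; print("tin d",np.hypot(*(tin-AX)), RS.T@(tin-TS))
P=cloud("top",np.load("pics/top0.npy")); print("deckz",np.nanmedian(P[210:215,350:355,2]))
for f in(0,1):
  for tn,g in((np.pi/2,.015),(2.1,0),(2.618,0)):
    p,a=fpose(tn,g); print(f,p,solver.inverse_kinematics(p,down(a,f)))
  print(solver.inverse_kinematics(s2w(-.085,-.068,.15),down(YAW,f)))
E
```

```text
10.51790890249244 [ 0.59959091 -0.04855118] [ 0.64333785 -0.14722339] [[-0.23488253 -0.03130892]
 [ 0.11243354  0.18233441]
 [ 0.12244898 -0.15102549]]
nose r 0.045013739509937804 turn deg 88.13746362805568
tin d 0.0895478424116636 [ 0.09566611 -0.16000106]
deckz 0.1167176377063652
0 [ 0.65468742 -0.10136015  0.145     ] [-0.60503938  0.60486691  0.99364954  1.58489882 -0.52744217  1.24311776
 -0.64390531]
0 [ 0.67503278 -0.12831092  0.145     ] [-0.55161535  0.67729974  1.02525687  1.51707735 -0.59262021  1.28401484
 -1.10898409]
0 [ 0.68023915 -0.14648556  0.145     ] [-0.58734673  0.8083574   1.20782713  1.49538383 -0.76226051  1.36536445
 -1.49957744]
[-0.71267377  0.29418013  1.02932972  1.87699489 -0.27896826  1.12522162
 -0.96733135]
1 [ 0.65468742 -0.10136015  0.145     ] [-0.48494314  0.52220539  0.78925344  1.57947305 -0.38906196  1.2037668
  2.39522858]
1 [ 0.67503278 -0.12831092  0.145     ] [-0.51464766  0.64079104  0.9513132   1.51538141 -0.5358944   1.26382115
  1.99363133]
1 [ 0.68023915 -0.14648556  0.145     ] [-0.49664267  0.67742473  0.98754512  1.4913118  -0.57679094  1.28466845
  1.52207859]
[-0.73451951  0.30585563  1.06023924  1.87762593 -0.29498242  1.12819773
  2.18898676]
```

The fit residuals are at most 0.24 mm. The nose radius is 45 mm (44 expected), the tin is 90 mm from the axis, and the turning is 88°, so it starts in the fourth speed and needs two clicks. Now I'll close the gripper and go in beside the handle.

Run:
```python
from h import *
arm.grip(0.0)
p=np.array(monitor.read_position()); arm.move_linear([p[0],p[1],.36],feed=.2)
q,a=fpose(np.pi/2,.014)
arm.move_to(q+[0,0,.20],down(a))
print(monitor.read_clock(),monitor.read_gripper_width(),monitor.read_position(),q)
print(arm.move_linear(q,feed=.1,force_limit=6),monitor.read_wrist_force(),monitor.read_clock(),monitor.read_position())
im,d=save("scene","s1"); cv2.imwrite("pics/s1c.png",cv2.resize(im[130:270,200:360,::-1],None,fx=4,fy=4,interpolation=cv2.INTER_CUBIC))
```

```text
4.6167 -0.0003587862508314151 [ 0.6553584  -0.10110104  0.344822  ] [ 0.65511821 -0.1022626   0.145     ]
False [ 0.79046616 -0.46629078 -0.70359432] 6.7667 [ 0.65534651 -0.1023496   0.14546448]
```

View pics/s1c.png

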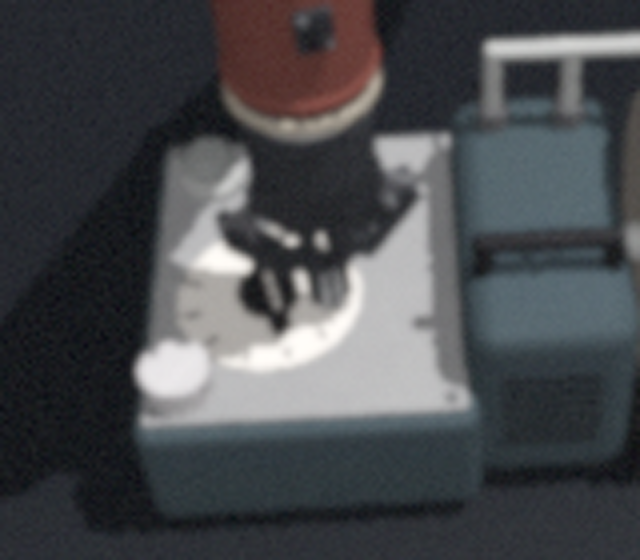

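The closed finger (320,285) stands clear on the left side of the blade (nose at 280,325), above the dial. Next I push clockwise along an arc to just past the first click.

```bash
cat >> h.py <<'E'
def push(degs,feed=.03):
    for dg in degs:
        q,a=fpose(np.radians(dg)); hit=arm.move_linear(q,down(a),feed=feed,force_limit=15)
        f=np.array(monitor.read_wrist_force()); n=np.array([-np.sin(a),np.cos(a)])
        print(dg,hit,"Ft %.2f"%(f[:2]@n),"F",f.round(1),"t %.1f"%monitor.read_clock())
        if hit: break
E
python3 - <<'E'
from h import *
push(range(85,116,5))
im,d=save("top","t2"); cv2.imwrite("pics/t2c.png",cv2.resize(im[145:260,320:425,::-1],None,fx=5,fy=5,interpolation=cv2.INTER_CUBIC))
im,d=save("scene","s2"); cv2.imwrite("pics/s2c.png",cv2.resize(im[130:270,200:360,::-1],None,fx=4,fy=4,interpolation=cv2.INTER_CUBIC))
E
```

```text
85 False Ft 0.84 F [-0.5  0.7 -0.8] t 7.4
90 False Ft -0.33 F [-0.1 -0.4  0.6] t 7.6
95 False Ft 2.33 F [-2.3  1.6  1.2] t 7.9
100 False Ft 2.07 F [-2.   1.6  0. ] t 8.1
105 False Ft 0.78 F [-0.6  0.7 -0.7] t 8.4
110 False Ft -0.15 F [ 0.1 -0.1  0.3] t 8.7
115 False Ft -1.01 F [-0.5 -1.   0.1] t 8.9
```

View pics/s2c.png

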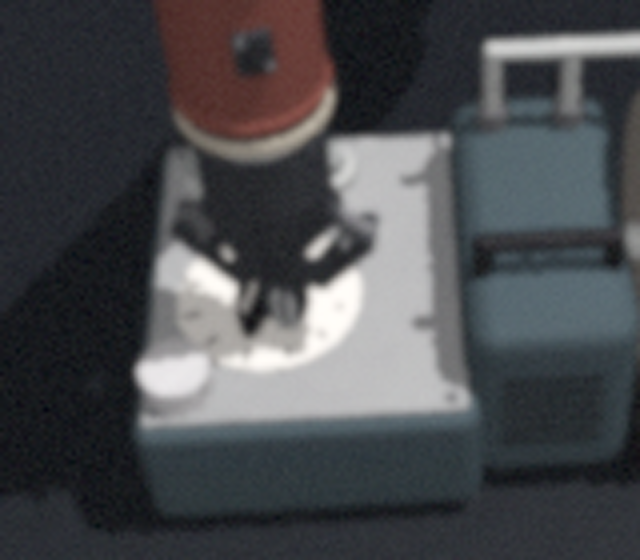

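The nose has moved to about (248,330). The force peaked near 95-100° and fell to zero after 105°, so that is one click. Now the second click, stopping short of the notch angle.

Run:
```python
from h import *
push(range(120,143,5))
arm.pause(.3)
q,a=fpose(np.radians(140),.012); arm.move_linear(q,feed=.05)
arm.move_linear(q+[0,0,.15],feed=.15)
# retreat to the left/front so that the top camera sees the dial
s=s2w(-.085,-.068,.30); arm.move_to(s,down(YAW))
im,d=save("top","t3"); im2,_=save("scene","s3")
A=cv2.resize(im[145:260,320:425,::-1],(390,427),interpolation=cv2.INTER_CUBIC); B=cv2.resize(im2[150:257,222:322,::-1],(400,427),interpolation=cv2.INTER_CUBIC)
cv2.imwrite("pics/m3.png",np.hstack([A,B])); print(monitor.read_clock())
for dg in(120,150,180):
    th=YAW+np.radians(105-dg); print(dg,(w2px("scene",np.r_[AX+.044*np.array([np.cos(th),np.sin(th)]),.155])-[222,150])*4+[390,0])
```

```text
120 False Ft 0.10 F [-0.2  0.1  0.2] t 9.3
125 False Ft 3.34 F [-1.2  3.6  1.8] t 9.5
130 False Ft 1.98 F [-0.7  2.2  0.4] t 9.8
135 False Ft 0.90 F [-0.3  1.1 -0.2] t 10.0
140 False Ft 1.47 F [0.8 1.3 0.1] t 10.3
12.9083
120 [543.16779565 229.59827897]
150 [512.34437377 217.44887971]
180 [495.82256706 194.71927948]
```

View pics/m3.png

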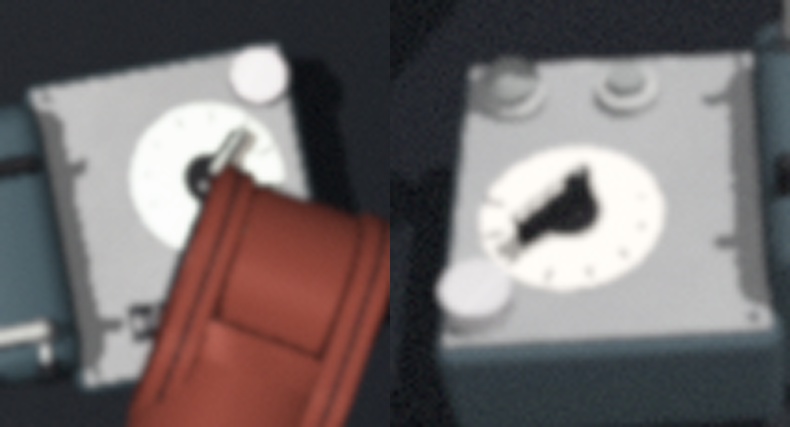

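In the top view the nose tip is at about (247,133), with the tin unmoved at (258,75). In the scene view it is at about (516,224). I'll check the angle numerically and, if it agrees, press start.

Run:
```python
from h import *
s=105/390
nose=px2w("top",320+247*s-.5,145+133*s-.5,.155)[:2]-AX
tn=105+np.degrees(YAW-np.arctan2(nose[1],nose[0])); print("r",np.hypot(*nose),"turn",tn)
w=px2w("scene",222+126/4,150+224/4,.155)[:2]-AX; print("scene r",np.hypot(*w),105+np.degrees(YAW-np.arctan2(w[1],w[0])))
for dg in(120,150,180):
    th=YAW+np.radians(105-dg); print(dg,(w2px("top",np.r_[AX+.044*np.array([np.cos(th),np.sin(th)]),.155])-[320,145])/s)
if abs(tn-150)<9:
    arm.move_linear(s2w(-.085,-.068,.140+.011+.015),feed=.12)
    f0=monitor.read_wrist_force()
    print(arm.move_linear(s2w(-.085,-.068,.126+.011),feed=.02,force_limit=12),monitor.read_position(),np.subtract(monitor.read_wrist_force(),f0))
    arm.pause(.2); print(monitor.read_position()[2],monitor.read_wrist_force())
    arm.move_linear(s2w(-.085,-.068,.32),feed=.12)
    arm.move_to(np.array([.30,.35,.40]),down(YAW))
    im,d=save("top","t4"); im2,_=save("scene","s4")
    A=cv2.resize(im[145:260,320:425,::-1],(390,427),interpolation=cv2.INTER_CUBIC); B=cv2.resize(im2[150:257,222:322,::-1],(400,427),interpolation=cv2.INTER_CUBIC)
    cv2.imwrite("pics/m4.png",np.hstack([A,B])); print(monitor.read_clock(),monitor.read_wrist_force())
    o=cv2.imread("pics/top0.png"); df=np.abs(o.astype(int)-im[:,:,::-1]).max(2)
    print("diff mallet,chisel,tin",[int((df[a:b,c:e]>60).sum()) for a,b,c,e in((190,285,440,505),(180,270,170,200),(154,174,381,401))])
```

```text
r 0.04332105932291208 turn 156.9302128872451
scene r 0.046475302820451925 142.94849525154694
120 [213.05272935 117.3491452 ]
150 [240.31587661 126.48543943]
180 [259.47149725 147.87734574]
True [ 0.5284583  -0.13094146  0.14510517] [-3.62361516 -0.39141202 10.39851505]
0.14507482656082657 [-3.43245702  1.38185275 11.76075078]
19.05 [-0.20557849  0.10159187  0.87736841]
diff mallet,chisel,tin [0, 0, 0]
```

View pics/m4.png

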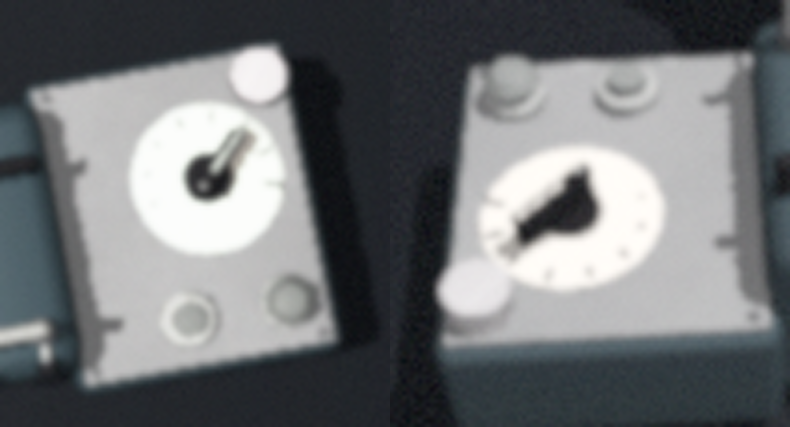

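The nose points at the sixth tick, with the seventh (264,150) and eighth (275,183) still free clockwise of it. Start is up again and the tin, mallet and chisel are unchanged, so I'm handing it in.

```bash
python3 -c "
from h import *
print(monitor.read_position(),monitor.read_wrist_force()); print(workorder.finish_job())"
```

```text
[0.300733   0.34942258 0.39979574] [-0.20557849  0.10159187  0.87736841]
the job is handed in; nothing more can be done
None
```

The selector is in the sixth speed, the start button was pressed and released, and the job is handed in. It took about 19 s of the 58 s allowed; the system reported no verdict.

- **Selector:** I found the handle in the fourth speed and pushed it clockwise two clicks with closed fingers, so it was never pinched. Both clicks showed as a force peak (2.3 and 3.3 N) followed by a drop. Two ticks were left free clockwise of the nose, which fits the sixth speed.
- **Angle check:** The two cameras disagreed slightly, giving 157° from the top and 143° from the scene against the nominal 150°. Their mean is 150°, and neighbouring notches are 30° apart. I took the difference to be pixel-reading error.
- **Start button:** I pressed it until the fingertip was at 134 mm, exactly its fully-down height, with about 12 N. The last picture shows it up again.
- **Everything else:** The stop button was not touched. Comparing the first and last top views showed no change around the mallet, the chisel or the tin. The hand finished clear of everything at (0.30, 0.35, 0.40), with the wrist force under 1 N.

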